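# Set the balloon size and hold the pump at full flow

## Robot

A 6-joint arm with a two-finger parallel gripper is mounted at the origin on the work surface. World frame = base frame: x ahead of the robot, y to its left, z up, the work surface at z = 0. Lengths are in m, angles in rad, forces in N, time in s.
With the tool pointing down it reaches from about 0.35 to 0.975 m from the base axis. Payload 4.9 kg.
Tool frame: the origin (TCP) lies at the centre of the arm's flange, where the gripper is bolted on; the fingertips stand 173 mm ahead of it and the grasp point (between the pads) lies 155 mm ahead of it (ctrl.finger_overhang is the distance from the TCP to the fingertips, in m); z points along the fingers, y is the direction in which the jaws open and shut (so a half turn about z gives the same grasp; the last joint's range is limited). The gripper opens to 85 mm and grips with 20 to 120 N. Pads are 22 mm wide; open, the fingers measure 114 mm over their backs; the gripper's body (76 mm by 85 mm) begins 54 mm behind the grasp point. The pads swing forward as they close: fully open they stand 13 mm farther back than shut.
Start: joints at [1.212, 0.053, 1.613, -0, 1.476, -0.119], TCP at [0.148, 0.607, 0.405] pointing down, gripper open.
Joint ranges: [-3.01, 3.01], [-1.01, 2.22], [0.06, 2.58], [-1.02, 4.17], [0.09, 2.62], [-3.14, 3.14]. Speed limits (rad/s): [2.57, 2.57, 3.14, 3.14, 3.14, 3.14].

## Interface

Orientations are given as a rotation vector (axis times angle).
In Python, from station import ctrl, eyes, spotter gives the robot as it stands.
- The arm moves only by the shell command python3 -m crank 'ROWS' [FORCE]. ROWS is JSON, a list of rows, each a list of 7 numbers: the turn, a rotation vector about the tool's x, y, z in rad, then the shift along the tool's x, y, z in mm, then the closure, from -1 (fully open) to 1 (shut). A call has 1 to 8 rows; each row shifts and turns the pose as measured when the row begins, along the tool's axes as they then stand; what a row does not reach is not made up. A row lasts 1/12 s, in which the tool goes at most 41.7 mm and 7.16 degrees, less where a joint would pass 70% of its speed; a pose out of reach is approached as far as the arm can. A call is refused whole if a number of a shift passes 41.7 or a number of a turn 0.125, either way. A call with a gripper value outside its range is refused whole. The fingers move at their own pace and stop on an object; FORCE is the grip in N (left out, the last holds). Time passes only in rows, so rows that do not move let the fingers close. It gives the time, the measured TCP pose, the force and the opening at its end, in the units of the state.
- ctrl.get_obs(): the state, without advancing time (a new reading comes with each control period).
- eyes.get_image(name): name is "side" or "top"; returns a dict with "image" (400x640x3 uint8, red, green, blue), "vertical_fov" (degrees; the focal length in pixels is half the picture's height over the tangent of half this angle, whatever the lens; pixels are square), "cx", "cy" (the principal point, pixels), "rvec" (rotation vector, rad) and "tvec" (3), from world to camera coordinates, as OpenCV has them. Camera axes: x right, y down, z forward; pixel columns grow to the right and rows downward; lengths in m; the calibration is good to about 2 mm. A picture is of the moment at which its call begins. There is no depth.
- ctrl.finish_job(): hands the job in, once; it reports no verdict.
Trained networks look in a picture, given as the dict that the camera call returned (one of the last four; its "shot" number tells which), for a name from the list of things; names that differ only in an ending like _2 or _b are one class to them, and where a whole thing is asked for, a point or a joint stands for the part that bears it (a point fixed in the world has none). Each returns a list of dicts, best first, with "confidence" (0 to 1); they miss things now and then, are a little off and sometimes report something else, mostly with a low value. They report only what shows in the picture. A call takes as long as a camera call.
- spotter.look_for(query, picture): "centre" ([x, y, z] in m, in world coordinates, good to about 4 mm: the middle of the surface that is visible of it).
- spotter.outline_of(query, picture): "region" (400x640 bool, what is visible of it).
- spotter.mark_of(query, picture): "centre" ([x, y, z] in m, in world coordinates, good to about 4 mm: a listed point, or the origin of a listed thing).
The state is a dict: "t": time; "q": joint angles; "dq": joint speeds; "effort": joint torques, N m; "tool_pos": TCP position; "tool_rot": TCP orientation; "contact_force": force on the tool from outside, world axes, zero at the start; "wrist_torque": the same for the moment, N m; "opening": finger opening in m.
Only numpy, scipy, OpenCV 4.12 (cv2) and the standard library are available. Lean on these libraries where they do the work, as an engineer would, in place of code of your own. Each camera call takes 0.05 s, during which the arm holds its last target.

## Task

I need both hands for the balloons, so please work the pump for me: slide the yellow size slider to the fourth circle, the second largest, and leave it there. Then press the orange thumb lever of the spring-return flow dial down past its first two clicks to the third, full flow, and finish with the lever still held down at the third click, because it springs back when let go. Leave everything else on the table where it is.

Things in the scene. Friction and masses are not known exactly. Their poses are not given: they have to be found in the camera images.
- pump: Electric balloon pump, green shell 160 (its x) by 220 mm (its y), fixed. Origin: centre of its underside, z up. Flat deck 110 mm above the table: size slider and five white circles on the -x half, two grey nozzles 40 mm tall at x +46, y +/-52 mm. Its +y end face has a round grey cheek (76 mm across, top 138 mm high) with the black flow dial and orange lever. Place and yaw vary (up to 0.3 rad).
- slider_grip (a point): Middle of the size slider's yellow grip, 28 (pump x) by 16 (pump y) by 26 mm tall; 13 mm below its top, 16 mm above the deck. A black line across its top marks its middle. It slides along pump y with about 2 N of friction and stays where it is left. The deck is free for fingers on all sides of it; the nozzles stand 98 mm away in x.
- size_slider (a joint): Slider position, 0 to 0.090 m, growing towards pump +y. The circles are at 0.005, 0.025, 0.045, 0.065 (the fourth) and 0.085; they grow from 6 to 18 mm across towards +y. It starts between 0 and 0.038.
- size_mark4 (a point): Centre of the fourth circle, 15 mm across, on the deck 28.5 mm from the slider's slot towards pump +x. The slider is set when its grip is level with this point along pump y.
- thumb_bar (a point): Orange round bar at the end of the dial's lever, 20 mm thick, 54 mm long, lying along pump y, free above. Origin: its centre, 60 mm from the dial's axis, 54 mm out from the pump's end face; it swings and turns with the dial. At rest 54 mm from the axis towards pump -x and 126 mm above the table; at the third click again 54 mm, 75 mm above the table. Shut fingertips pressing on its top can work it.
- dial_axis (a point): Point on the dial's axis (along pump y, 100 mm above the table), level with the middle of the thumb bar along the axis. The lever slopes up 0.45 rad at rest, towards pump -x, and down 0.42 rad at the third click.
- flow_dial (a joint): Dial angle in rad, 0 at rest (off), growing as the lever goes down; clicks at 0.29, 0.58 and 0.87, stop at 0.94. A spring returns it to 0 from anywhere, clicks included. Pressed on the bar the load wavers: it climbs to about 4.5, 5 and 6 N before the first, second and third click and drops to 1, 2 and 3 N just ahead of each; 5.5 N in the third, 8 N close to the stop.
- steel_tray: Stainless steel tray, 200 by 270 mm, 22 mm tall, loose; leave alone. Origin: centre of its underside. Not listed, at the table's far edge: a fixed bamboo organiser (180 by 340 mm, 200 mm tall, x above 0.7 m, right of y -0.25 m) and a hand pump lying at the far left (285 mm long, 46 mm tall, x above 0.78 m, y above 0.2 m).
- tying_tool: Blue plastic balloon tying tool, 120 mm long, loose in the tray; leave alone. Origin: on its underside.
- holder_sticks: White ceramic holder with balloon sticks, 80 mm across and 105 mm tall, sticks up to 250 mm, loose; leave alone. Origin: centre of its underside.
- holder_pens: White ceramic holder with pens, 80 mm across and 105 mm tall, pens up to 180 mm, loose; leave alone. Origin: centre of its underside.
- spool_red: Red ribbon spool standing on its flange, 68 mm across, 46 mm tall, loose; leave alone. Origin: centre of its underside.
- spool_gold: Yellow ribbon spool standing on its flange, 68 mm across, 46 mm tall, loose; leave alone. Origin: centre of its underside.

How it is judged:
On the way, in this order (a step that is already met when the one before it is completed fails the run):
1. the size slider stands at the fourth circle while the dial is still off (value of joint size_slider between 0.059 and 0.071 m and value of joint flow_dial below 0.15 rad), for 0.3 s.
2. the fingers press the thumb lever down to the third click (value of joint flow_dial above 0.79 rad and contact force between the fingers and flow_dial above 1 N), for 0.3 s.
At the end, for the whole second after the job is handed in: The fingers hold the thumb lever down at the third click (dial at 0.79 rad or more, pressed with over 1 N by the fingers) and the size slider still stands within 6 mm of the fourth circle (all of step 2 and value of joint size_slider between 0.059 and 0.071 m); the arm keeps its last pose, push and grip.
It fails at once if a bystander on the table was moved by more than 25 mm (distance of any of steel_tray, tying_tool, holder_sticks, holder_pens, spool_red, spool_gold from where it was at the start of the episode above 0.025 m).
It also fails if it takes over 48 s, if anything falls off the work surface, if the arm or the gripper's body presses on something with over 40 N, if the wrist force passes 120 N, or if a joint passes its speed limit or range.

## Working session

There is one attempt and no reset: what is moved stays moved. The work goes in short steps, Python scripts to look and compute and a shell command to move; the robot and the scene stay as the last step left them, time stands still between calls to the robot, and variables do not carry over. Pictures are saved under pics/ and viewed, and the job is handed in when it is done.

```bash
ls; mkdir -p pics
python3 - <<'E'
from station import ctrl, eyes, spotter
import cv2
o=ctrl.get_obs()
print(o)
for n in("side","top"):
    p=eyes.get_image(n); cv2.imwrite(f"pics/{n}0.png",p["image"][:,:,::-1])
    print(n,p["rvec"],p["tvec"])
    for q in ["pump","slider_grip","size_mark4","thumb_bar","dial_axis","holder_sticks","holder_pens","spool_red","spool_gold","steel_tray"]:
        r=spotter.mark_of(q,p); print(q,[(x["centre"],x["confidence"]) for x in r[:2]])
E
```

```text
pics
{'t': 0.0, 'q': array([ 1.21197547e+00,  5.33403528e-02,  1.61432483e+00,  5.35561638e-06,
        1.47599573e+00, -1.18982862e-01]), 'dq': array([-7.26053899e-05,  7.87121879e-04, -1.62598521e-03, -1.08164324e-03,
        7.27614902e-04,  2.66980248e-03]), 'effort': array([-1.51933324e-03, -3.93684769e+01, -3.70173883e+01, -2.14125048e-04,
        7.07063780e-03,  2.66836835e-06]), 'tool_pos': array([0.14835581, 0.60685013, 0.40345447]), 'tool_rot': array([-0.37577578, -3.11853805,  0.00315406]), 'contact_force': array([ 0.38015603, -0.97527213,  0.56823961]), 'wrist_torque': array([-0.00071157,  0.05107687,  0.02891728]), 'opening': 0.08497121673465555}
side [ 2.1298803  -0.69320082  0.31713333] [-0.41238384  0.23478003  1.5676378 ]
pump [([0.6352, -0.0218, -0.0037], 0.58)]
slider_grip [([0.5754, -0.4031, -0.0004], 0.3)]
size_mark4 [([0.6121, -0.0051, 0.1135], 0.78)]
thumb_bar [([0.5852, 0.1438, 0.1269], 0.45)]
dial_axis [([0.6406, 0.1461, 0.1035], 0.83)]
holder_sticks [([0.5441, 0.4149, -0.0011], 0.59)]
holder_pens [([0.376, 0.461, 0.0019], 0.71)]
spool_red [([0.6625, 0.3365, -0.0011], 0.49)]
spool_gold [([0.572, -0.4054, -0.0017], 0.6)]
steel_tray [([0.3559, -0.5185, 0.0049], 0.89)]
top [ 2.22231997 -2.15978506  0.04512341] [-0.06815779  0.49433282  1.66316939]
pump [([0.6274, -0.0206, -0.0049], 0.96)]
slider_grip [([0.6576, 0.3392, -0.0008], 0.64), ([0.5803, -0.0571, 0.1267], 0.6)]
size_mark4 [([0.6081, -0.0034, 0.1114], 0.87)]
thumb_bar [([0.5902, 0.1482, 0.1258], 0.59), ([0.6069, -0.0058, 0.108], 0.4)]
dial_axis [([0.6382, 0.1457, 0.0993], 0.92)]
holder_sticks [([0.5513, 0.4144, 0.0013], 0.78)]
holder_pens [([0.3766, 0.4567, -0.001], 0.7)]
spool_red [([0.6596, 0.3399, -0.0012], 0.73)]
spool_gold [([0.575, -0.4047, -0.0005], 0.66)]
steel_tray [([0.3568, -0.5206, 0.0012], 0.93)]
```

View pics/top0.png

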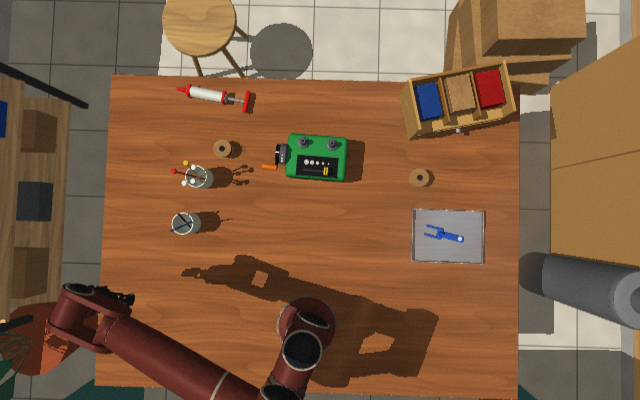

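View pics/side0.png

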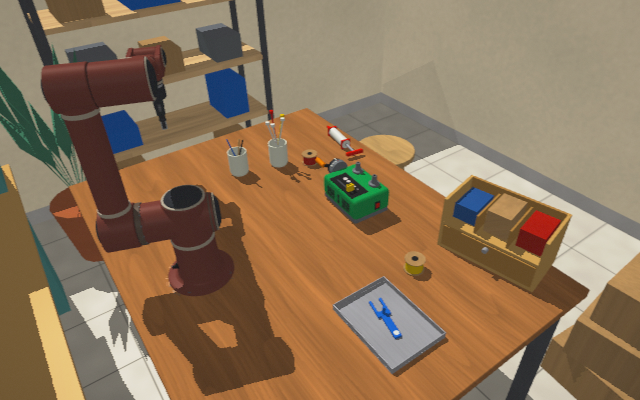

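```bash
cat > h.py <<'E'
import numpy as np, cv2
def cam(p):
    f=200/np.tan(np.radians(p["vertical_fov"])/2)
    K=np.array([[f,0,p["cx"]],[0,f,p["cy"]],[0,0,1.]])
    R=cv2.Rodrigues(np.array(p["rvec"],float))[0]; return K,R,np.array(p["tvec"],float)
def onz(p,uv,z):
    K,R,t=cam(p); d=R.T@np.linalg.inv(K)@np.array([*uv,1.]); c=-R.T@t
    return c+d*(z-c[2])/d[2]
def proj(p,X):
    K,R,t=cam(p); x=(R@np.asarray(X,float).T).T+t; x=x@K.T; return x[:,:2]/x[:,2:]
E
python3 - <<'E'
from station import ctrl, eyes, spotter
from h import *
p=eyes.get_image("top"); im=p["image"]
print(p.get("dist"),p["cx"],p["cy"])
c=im[120:195,255:360][:,:,::-1]
cv2.imwrite("pics/crop1.png",cv2.resize(c,None,fx=7,fy=7,interpolation=cv2.INTER_CUBIC))
hsv=cv2.cvtColor(im,cv2.COLOR_RGB2HSV)[120:195,255:360]
def blob(m,n,z):
    k,l,s,ce=cv2.connectedComponentsWithStats(m.astype(np.uint8))
    for i in range(1,k):
        if s[i,4]>4: uv=ce[i]+[255,120]; print(n,uv.round(1),s[i],onz(p,uv,z).round(4))
blob((hsv[:,:,0]>20)&(hsv[:,:,0]<33)&(hsv[:,:,1]>150)&(hsv[:,:,2]>150),"yel",.139)
blob((hsv[:,:,2]>170)&(hsv[:,:,1]<60),"white",.11)
blob((hsv[:,:,0]>5)&(hsv[:,:,0]<15)&(hsv[:,:,1]>200)&(hsv[:,:,2]>180),"orange",.136)
g=(hsv[:,:,0]>45)&(hsv[:,:,0]<85)&(hsv[:,:,1]>120)
pts=np.argwhere(g)[:,::-1]+[255,120]
r=cv2.minAreaRect(pts.astype(np.float32));print(r)
for b in cv2.boxPoints(r): print(b,onz(p,b,.11).round(4))
E
```

```text
None 324.53668824560185 195.1750739323493
yel [325.2 170.5] [68 47  5  8 21] [ 0.5773 -0.0553  0.139 ]
white [305.9 161.5] [49 40  5  4 15] [0.611 0.016 0.11 ]
white [311.3 162.1] [55 41  4  3  9] [ 0.6094 -0.0039  0.11  ]
white [317.  162.7] [61 42  3  3  7] [ 0.6078 -0.0244  0.11  ]
orange [268.5 166.4] [ 7 44 14  6 58] [0.5867 0.1468 0.136 ]
((316.194091796875, 156.97647094726562), (60.360145568847656, 43.793701171875), 4.398705005645752)
[284.4235  176.49411] [0.5545 0.0917 0.11  ]
[287.78232 132.8294 ] [0.7138 0.0848 0.11  ]
[347.9647  137.45883] [ 0.7028 -0.1338  0.11  ]
[344.60587 181.12354] [ 0.5439 -0.1259  0.11  ]
```

View pics/crop1.png

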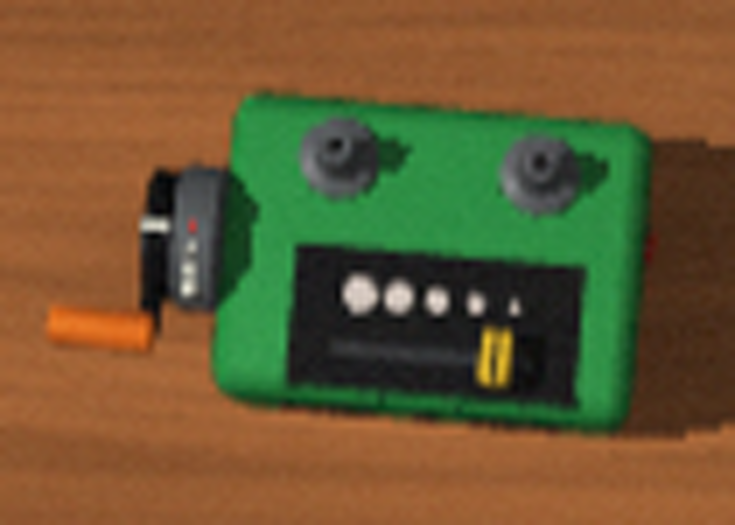

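```bash
cat > st.py <<'E'
from station import ctrl
import numpy as np, sys
from scipy.spatial.transform import Rotation as Ro
o=ctrl.get_obs(); R=Ro.from_rotvec(o["tool_rot"]).as_matrix(); p=o["tool_pos"]
tip=p+R[:,2]*.173
print("t",round(o["t"],2),"tcp",p.round(4),"tip",tip.round(4),"zax",R[:,2].round(4),"yax",R[:,1].round(4),"F",o["contact_force"].round(1),"op",round(o["opening"],4))
if len(sys.argv)>3:
    g=np.array([float(a) for a in sys.argv[1:4]])   # target TIP
    y=np.array([.052,.9986,0]);z=np.array([0,0,-1.]);G=np.stack([np.cross(y,z),y,z],1)
    print("shift mm",(R.T@(g-tip)*1000).round(1),"turn",Ro.from_matrix(R.T@G).as_rotvec().round(3))
E
python3 -m crank '[[0,0,-0.095,-9,-39,0,-1],[0,0,-0.095,-6,-40,0,-1],[0,0,0,-2,-40,0,-1],[0,0,0,-2,-40,0,-1],[0,0,0,-20,-36,0,-1],[0,0,0,-20,-36,0,-1]]'; python3 st.py .5805 -.0557 .2
```

```text
t: 1.65
tool_pos: [0.1843, 0.3717, 0.3992]
tool_rot: [-0.047, -3.137, 0.011]
contact_force: [1.1, -0.0, -0.1]
opening: 0.0854
t 1.65 tcp [0.1843 0.3717 0.3992] tip [0.1836 0.3706 0.2262] zax [-0.0039 -0.0067 -1.    ] yax [ 0.0297  0.9995 -0.0068] F [ 1.1 -0.  -0.1] op 0.0854
shift mm [-409.5 -414.1   27.5] turn [-0.007 -0.004  0.022]
```

```bash
python3 -m crank '[[0,0,0.02,-28,-29,0,-1],[0,0,0,-28,-29,0,-1],[0,0,0,-28,-29,0,-1],[0,0,0,-28,-29,0,-1],[0,0,0,-28,-29,0,-1],[0,0,0,-28,-29,0,-1],[0,0,0,-28,-29,0,-1],[0,0,0,-28,-29,0,-1]]'; python3 st.py .5805 -.0557 .2
```

```text
t: 2.32
tool_pos: [0.3992, 0.1167, 0.4029]
tool_rot: [0.069, 3.132, -0.001]
contact_force: [1.0, 0.8, 0.3]
opening: 0.0853
t 2.32 tcp [0.3992 0.1167 0.4029] tip [0.4006 0.1166 0.2299] zax [ 8.4e-03 -6.0e-04 -1.0e+00] yax [ 4.42e-02  9.99e-01 -2.00e-04] F [1.  0.8 0.3] op 0.0853
shift mm [-187.1 -164.2   31.5] turn [-0.     0.008  0.008]
```

```bash
python3 -m crank '[[0,0.005,0.01,-30,-26,0,-1],[0,0,0,-30,-26,0,-1],[0,0,0,-30,-26,0,-1],[0,0,0,-30,-26,0,-1],[0,0,0,-30,-26,0,-1],[0,0,0,-22,-20,10,-1],[0,0,0,-8,-6,10,-1],[0,0,0,0,0,0,-1]]'; python3 st.py .5805 -.0557 .2
```

```text
t: 2.98
tool_pos: [0.58, -0.067, 0.3855]
tool_rot: [0.105, 3.128, -0.002]
contact_force: [-0.8, -0.2, -0.1]
opening: 0.0854
t 2.98 tcp [ 0.58   -0.067   0.3855] tip [ 0.582  -0.0674  0.2125] zax [ 0.0117 -0.0019 -0.9999] yax [ 0.0673  0.9977 -0.0011] F [-0.8 -0.2 -0.1] op 0.0854
shift mm [ 2.4 11.6 12.5] turn [-0.001  0.012 -0.015]
```

```bash
python3 -m crank '[[0,0.012,-0.015,2,11,10,-0.4],[0,0,0,0,0,20,-0.4],[0,0,0,0,0,20,-0.4],[0,0,0,0,0,0,-0.4]]' 30; python3 st.py .5805 -.0557 .118
python3 - <<'E'
from station import eyes,spotter
from h import *
for n in("top","side"):
    p=eyes.get_image(n)
    for q in["slider_grip","size_mark4"]: print(n,q,[(x["centre"],x["confidence"]) for x in spotter.mark_of(q,p)[:2]])
    u,v=proj(p,[[.58,-.03,.13]])[0].astype(int)
    c=p["image"][v-40:v+40,u-50:u+50,::-1]
    cv2.imwrite(f"pics/{n}1.png",cv2.resize(c,None,fx=7,fy=7,interpolation=cv2.INTER_CUBIC)); print(u,v)
E
```

```text
t: 3.32
tool_pos: [0.5778, -0.0527, 0.3346]
tool_rot: [-0.078, -3.14, -0.0]
contact_force: [-0.1, 0.7, -0.4]
opening: 0.0598
t 3.32 tcp [ 0.5778 -0.0527  0.3346] tip [ 0.5776 -0.0526  0.1616] zax [-8.e-04  2.e-04 -1.e+00] yax [4.940e-02 9.988e-01 1.000e-04] F [-0.1  0.7 -0.4] op 0.0598
shift mm [-3.1 -2.9 43.6] turn [ 0.    -0.001  0.003]
top slider_grip []
top size_mark4 [([0.6109, -0.0031, 0.1144], 0.65)]
318 169
side slider_grip [([0.5795, -0.056, 0.1252], 0.37)]
side size_mark4 [([0.6091, -0.0032, 0.1168], 0.64)]
346 182
```

View pics/side1.png

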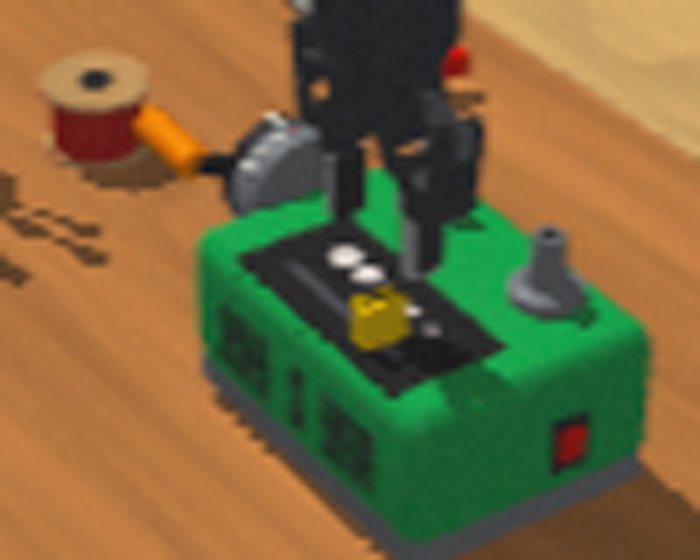

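```bash
python3 -m crank '[[0,0,0,-3,-3,16,-0.4],[0,0,0,0,0,16,-0.4],[0,0,0,0,0,11,-0.4],[0,0,0,0,0,0,-0.4]]' 30; python3 st.py .5805 -.0557 .118
```

```text
t: 3.95
tool_pos: [0.5851, -0.0576, 0.3037]
tool_rot: [0.078, 3.119, -0.007]
contact_force: [-0.5, 1.1, -0.2]
opening: 0.0601
t 3.95 tcp [ 0.5851 -0.0576  0.3037] tip [ 0.5887 -0.0585  0.1308] zax [ 0.0211 -0.0051 -0.9998] yax [ 0.0502  0.9987 -0.0041] F [-0.5  1.1 -0.2] op 0.0601
shift mm [ 8.6  2.4 12.6] turn [-0.004  0.021  0.002]
```

```bash
python3 -m crank '[[0,0,0,0,0,0,-0.4]]'; python3 st.py .5805 -.0557 .118;python3 -m crank '[[0,0,0,0,0,0,-0.4]]'; python3 st.py .5805 -.0557 .118
```

```text
t: 4.03
tool_pos: [0.5852, -0.0576, 0.3042]
tool_rot: [0.078, 3.119, -0.007]
contact_force: [0.2, 0.3, -0.2]
opening: 0.0601
t 4.03 tcp [ 0.5852 -0.0576  0.3042] tip [ 0.5889 -0.0585  0.1312] zax [ 0.0214 -0.0052 -0.9998] yax [ 0.0503  0.9987 -0.0041] F [ 0.2  0.3 -0.2] op 0.0601
shift mm [ 8.8  2.4 13. ] turn [-0.004  0.022  0.002]
t: 4.12
tool_pos: [0.5853, -0.0576, 0.3047]
tool_rot: [0.078, 3.119, -0.007]
contact_force: [-0.5, -0.0, -1.0]
opening: 0.0599
t 4.12 tcp [ 0.5853 -0.0576  0.3047] tip [ 0.5891 -0.0585  0.1318] zax [ 0.0217 -0.0053 -0.9998] yax [ 0.0503  0.9987 -0.0042] F [-0.5 -0.  -1. ] op 0.0599
shift mm [ 9.   2.4 13.5] turn [-0.004  0.022  0.002]
```

```bash
python3 -m crank '[[0,0.022,0,9,2,5,-0.4],[0,0,0,0,0,6,-0.4],[0,0,0,0,0,0,-0.4]]' 30; python3 st.py .5805 -.0557 .118
```

```text
t: 4.37
tool_pos: [0.5763, -0.0551, 0.2953]
tool_rot: [0.079, 3.139, -0.008]
contact_force: [0.1, 0.2, -0.2]
opening: 0.0599
t 4.37 tcp [ 0.5763 -0.0551  0.2953] tip [ 0.5766 -0.056   0.1223] zax [ 0.0014 -0.0049 -1.    ] yax [ 0.0503  0.9987 -0.0049] F [ 0.1  0.2 -0.2] op 0.0599
shift mm [-3.9  0.5  4.3] turn [-0.005  0.002  0.002]
```

```bash
python3 -m crank '[[0,0,0,-3,0,5,-0.4],[0,0,0,0,0,0,0.2],[0,0,0,0,0,0,0.8],[0,0,0,0,0,0,1],[0,0,0,0,0,0,1],[0,0,0,0,0,0,1]]' 30; python3 st.py .5805 -.0557 .118
```

```text
t: 4.87
tool_pos: [0.5796, -0.0552, 0.29]
tool_rot: [0.08, 3.139, -0.007]
contact_force: [0.3, 0.4, -0.5]
opening: 0.0152
t 4.87 tcp [ 0.5796 -0.0552  0.29  ] tip [ 0.5798 -0.0559  0.117 ] zax [ 0.0013 -0.0045 -1.    ] yax [ 0.0506  0.9987 -0.0045] F [ 0.3  0.4 -0.5] op 0.0152
shift mm [-0.6  0.3 -1. ] turn [-0.004  0.001  0.001]
```

```bash
python3 -m crank '[[0,0,0,0,14,0,1],[0,0,0,0,14,0,1],[0,0,0,0,14,0,1],[0,0,0,0,10,0,1],[0,0,0,0,0,0,1],[0,0,0,0,0,0,1]]' 30; python3 st.py .583 -.0025 .118
python3 - <<'E'
from station import eyes,spotter
from h import *
for n in("top","side"):
    p=eyes.get_image(n)
    for q in["slider_grip","size_mark4"]: print(n,q,[(x["centre"],x["confidence"]) for x in spotter.mark_of(q,p)[:2]])
E
```

```text
t: 5.37
tool_pos: [0.5826, 0.0005, 0.29]
tool_rot: [0.08, 3.138, -0.013]
contact_force: [0.4, -2.3, -1.1]
opening: 0.0155
t 5.37 tcp [5.826e-01 5.000e-04 2.900e-01] tip [ 0.583 -0.001  0.117] zax [ 0.0025 -0.0082 -1.    ] yax [ 0.0508  0.9987 -0.008 ] F [ 0.4 -2.3 -1.1] op 0.0155
shift mm [-0.1 -1.5 -1. ] turn [-0.008  0.003  0.001]
top slider_grip []
top size_mark4 [([0.6068, -0.0037, 0.1079], 0.83)]
side slider_grip [([0.583, -0.0014, 0.1245], 0.61)]
side size_mark4 [([0.6164, -0.0034, 0.1138], 0.9)]
```

```bash
python3 -m crank '[[0,0,0,0,0,0,-0.4],[0,0,0,0,0,0,-0.4],[0,0,0,0,0,0,-0.4],[0,0,0,0,0,-20,-0.4],[0,0,0,0,0,-30,-0.4],[0,0,0,0,0,-30,-0.4],[0,0,0,-35,0,-10,-0.4],[0,0,0,-35,0,0,-0.4]]' 30; python3 st.py
python3 - <<'E'
from station import eyes,spotter
from h import *
for n in("top","side"):
    p=eyes.get_image(n)
    for q in["slider_grip","size_mark4","thumb_bar","dial_axis"]: print(n,q,[(x["centre"],x["confidence"]) for x in spotter.mark_of(q,p)[:2]])
    u,v=proj(p,[[.58,-.03,.13]])[0].astype(int)
    c=p["image"][v-40:v+40,u-50:u+50,::-1]
    cv2.imwrite(f"pics/{n}2.png",cv2.resize(c,None,fx=7,fy=7,interpolation=cv2.INTER_CUBIC)); print(u,v)
E
```

```text
t: 6.33
tool_pos: [0.6484, -0.0053, 0.3806]
tool_rot: [-0.085, -3.133, 0.017]
contact_force: [0.6, 0.4, -0.5]
opening: 0.0598
t 6.33 tcp [ 0.6484 -0.0053  0.3806] tip [ 0.6471 -0.0071  0.2076] zax [-0.0075 -0.0105 -0.9999] yax [ 0.0542  0.9985 -0.0109] F [ 0.6  0.4 -0.5] op 0.0598
top slider_grip []
top size_mark4 [([0.6072, -0.0069, 0.1101], 0.67)]
top thumb_bar [([0.5905, 0.1486, 0.1306], 0.56)]
top dial_axis [([0.6425, 0.1458, 0.0998], 0.86), ([0.376, 0.4582, 0.0003], 0.71)]
318 169
side slider_grip [([0.5816, -0.0042, 0.1206], 0.59)]
side size_mark4 [([0.6124, -0.0028, 0.1112], 0.69)]
side thumb_bar [([0.5834, 0.1455, 0.1245], 0.64)]
side dial_axis [([0.6399, 0.1451, 0.1021], 0.63)]
346 182
```

View pics/top2.png

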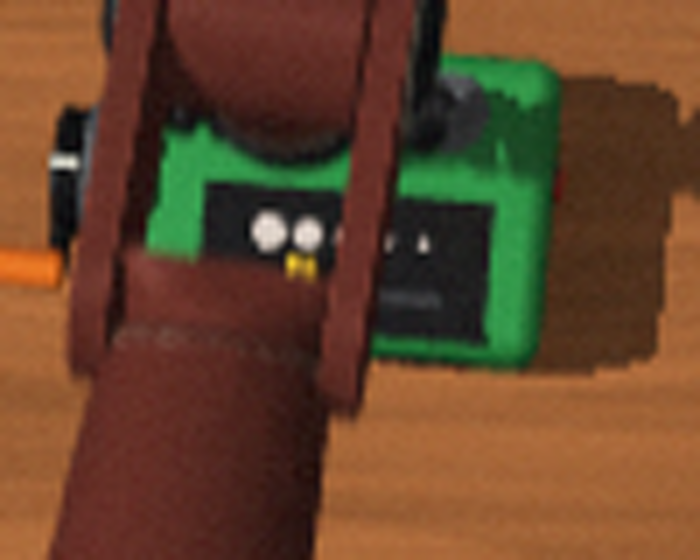

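View pics/side2.png

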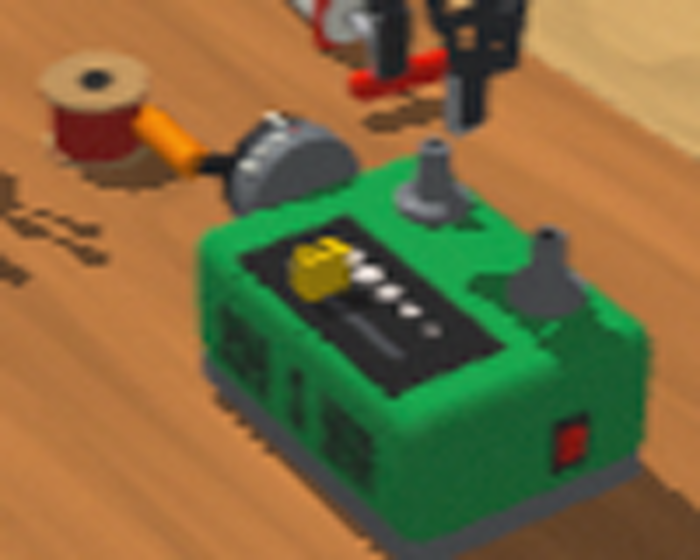

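```bash
python3 -m crank '[[-0.01,-0.008,0,15,32,0,1],[0,0,0,15,32,0,1],[0,0,0,15,32,0,1],[0,0,0,15,32,0,1],[0,0,0,5,18,0,1],[0,0,0,0,0,0,1],[0,0,0,0,0,0,1]]' 40; python3 st.py .584 .1475 .15
```

```text
t: 7.42
tool_pos: [0.5848, 0.1485, 0.377]
tool_rot: [-0.09, -3.137, -0.0]
contact_force: [-0.4, 0.4, -0.5]
opening: -0.0
t 7.42 tcp [0.5848 0.1485 0.377 ] tip [0.5843 0.1485 0.204 ] zax [-3.e-03  1.e-04 -1.e+00] yax [ 5.750e-02  9.983e-01 -1.000e-04] F [-0.4  0.4 -0.5] op -0.0
shift mm [ 0.1 -1.  54. ] turn [-0.    -0.003 -0.006]
```

```bash
python3 -m crank '[[0,0,-0.006,0,-1,18,1],[0,0,0,0,0,18,1],[0,0,0,0,0,14,1],[0,0,0,0,0,0,1]]'; python3 st.py .584 .1475 .137
python3 - <<'E'
from station import eyes,spotter
from h import *
for n in("side","top"):
    p=eyes.get_image(n)
    for q in ["thumb_bar","dial_axis"]: print(n,q,[(x["centre"],x["confidence"]) for x in spotter.mark_of(q,p)[:2]])
    u,v=proj(p,[[.58,.1,.13]])[0].astype(int)
    c=p["image"][v-40:v+40,u-50:u+50,::-1]
    cv2.imwrite(f"pics/{n}3.png",cv2.resize(c,None,fx=7,fy=7,interpolation=cv2.INTER_CUBIC)); print(u,v)
E
```

```text
t: 7.75
tool_pos: [0.5853, 0.1448, 0.3281]
tool_rot: [0.083, 3.137, -0.001]
contact_force: [-0.2, 0.6, 0.3]
opening: -0.0003
t 7.75 tcp [0.5853 0.1448 0.3281] tip [0.5858 0.1446 0.1551] zax [ 3.e-03 -9.e-04 -1.e+00] yax [ 5.290e-02  9.986e-01 -7.000e-04] F [-0.2  0.6  0.3] op -0.0003
shift mm [ 2.1  2.8 18.1] turn [-0.001  0.003 -0.001]
side thumb_bar [([0.5883, 0.1479, 0.1245], 0.38), ([0.5813, -0.0024, 0.1239], 0.17)]
side dial_axis [([0.6404, 0.1458, 0.0982], 0.94)]
325 167
top thumb_bar [([0.6083, -0.002, 0.1084], 0.32)]
top dial_axis [([0.6431, 0.1439, 0.0999], 0.57)]
281 168
```

View pics/side3.png

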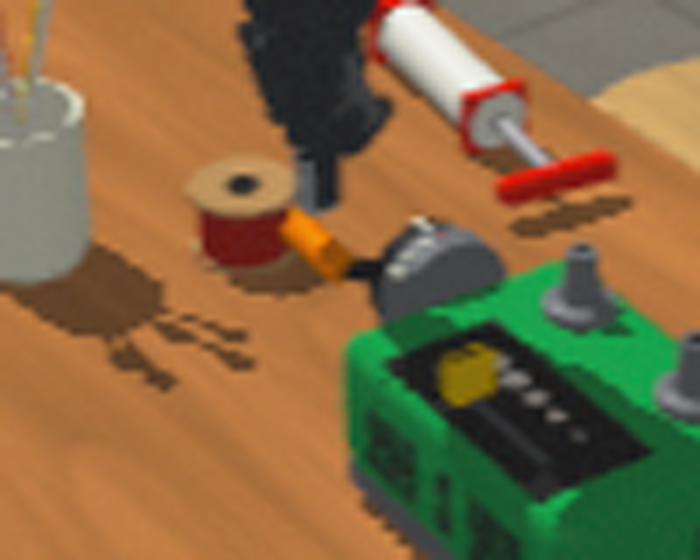

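```bash
python3 -m crank '[[0,0.003,0,2,3,8,1],[0,0,0,0,0,8,1],[0,0,0,0,0,6,1]]'; python3 st.py .584 .1475 .085;  python3 -m crank '[[0,0,0,0,0,6,1],[0,0,0,0,0,6,1]]'; python3 st.py .584 .1475 .085
```

```text
t: 8.3
tool_pos: [0.586, 0.1491, 0.3138]
tool_rot: [0.082, 3.126, 0.003]
contact_force: [0.4, 0.2, 0.4]
opening: 0.0005
t 8.3 tcp [0.586  0.1491 0.3138] tip [0.5886 0.1494 0.1408] zax [ 0.0147  0.0016 -0.9999] yax [0.0523 0.9986 0.0023] F [0.4 0.2 0.4] op 0.0005
shift mm [ 5.3 -2.3 55.7] turn [ 0.002  0.015 -0.   ]
t: 8.47
tool_pos: [0.5855, 0.1496, 0.3013]
tool_rot: [0.081, 3.13, 0.003]
contact_force: [-5.5, 0.1, 6.1]
opening: -0.0
t 8.47 tcp [0.5855 0.1496 0.3013] tip [0.5873 0.1499 0.1283] zax [ 0.0103  0.0017 -0.9999] yax [0.0517 0.9987 0.0022] F [-5.5  0.1  6.1] op -0.0
shift mm [ 3.6 -2.7 43.3] turn [0.002 0.01  0.   ]
```

```bash
python3 -m crank '[[0,0.005,0,0,-1,7,1],[0,0,0,0,0,7,1]]'; python3 st.py .584 .1475 .085;  python3 -m crank '[[0,0,0,0,0,7,1],[0,0,0,0,0,7,1]]'; python3 st.py .584 .1475 .085
```

```text
t: 8.63
tool_pos: [0.585, 0.1491, 0.2869]
tool_rot: [0.08, 3.139, 0.004]
contact_force: [-5.1, -0.4, 7.4]
opening: -0.0003
t 8.63 tcp [0.585  0.1491 0.2869] tip [0.5854 0.1496 0.1139] zax [ 0.002   0.0026 -1.    ] yax [0.0511 0.9987 0.0027] F [-5.1 -0.4  7.4] op -0.0003
shift mm [ 1.3 -2.2 28.9] turn [0.003 0.002 0.001]
t: 8.8
tool_pos: [0.5847, 0.1493, 0.2719]
tool_rot: [0.08, 3.141, 0.004]
contact_force: [-2.5, 0.5, 5.3]
opening: -0.0004
t 8.8 tcp [0.5847 0.1493 0.2719] tip [0.5847 0.1497 0.0989] zax [ 1.0e-04  2.2e-03 -1.0e+00] yax [0.0507 0.9987 0.0022] F [-2.5  0.5  5.3] op -0.0004
shift mm [ 0.6 -2.3 13.9] turn [ 0.002 -0.     0.001]
```

```bash
python3 -m crank '[[0,0,0,0,-1,6,1],[0,0,0,0,0,5,1]]'; python3 st.py .584 .1475 .084;  python3 -m crank '[[0,0,0,0,0,0,1],[0,0,0,0,0,0,1]]'; python3 st.py .584 .1475 .084
```

```text
t: 8.97
tool_pos: [0.5854, 0.1488, 0.2604]
tool_rot: [0.08, 3.137, 0.006]
contact_force: [1.8, -1.3, 5.0]
opening: 0.0003
t 8.97 tcp [0.5854 0.1488 0.2604] tip [0.5861 0.1495 0.0874] zax [ 0.0038  0.0039 -1.    ] yax [0.0508 0.9987 0.0041] F [ 1.8 -1.3  5. ] op 0.0003
shift mm [ 2.  -2.1  3.4] turn [0.004 0.004 0.001]
t: 9.13
tool_pos: [0.5857, 0.1488, 0.2595]
tool_rot: [0.08, 3.137, 0.006]
contact_force: [-1.9, -0.0, 5.0]
opening: -0.0001
t 9.13 tcp [0.5857 0.1488 0.2595] tip [0.5863 0.1494 0.0865] zax [ 0.0038  0.0038 -1.    ] yax [0.0508 0.9987 0.004 ] F [-1.9 -0.   5. ] op -0.0001
shift mm [ 2.2 -2.   2.5] turn [0.004 0.004 0.001]
```

```bash
python3 -m crank '[[0,0,0,0,0,3,1],[0,0,0,0,0,0,1],[0,0,0,0,0,0,1]]'; python3 st.py .584 .1475 .084;  python3 -m crank '[[0,0,0,0,0,0,1],[0,0,0,0,0,0,1],[0,0,0,0,0,0,1]]'; python3 st.py
python3 - <<'E'
from station import eyes,spotter
from h import *
for n in("side","top"):
    p=eyes.get_image(n)
    for q in ["thumb_bar","dial_axis","slider_grip","size_mark4","spool_red","holder_sticks","holder_pens"]: print(n,q,[(x["centre"],x["confidence"]) for x in spotter.mark_of(q,p)[:2]])
    u,v=proj(p,[[.58,.1,.1]])[0].astype(int)
    c=p["image"][v-40:v+40,u-50:u+50,::-1]
    cv2.imwrite(f"pics/{n}4.png",cv2.resize(c,None,fx=7,fy=7,interpolation=cv2.INTER_CUBIC)); print(u,v)
E
```

```text
t: 9.38
tool_pos: [0.5861, 0.1488, 0.258]
tool_rot: [0.08, 3.137, 0.006]
contact_force: [-2.3, 1.0, 5.3]
opening: -0.0001
t 9.38 tcp [0.5861 0.1488 0.258 ] tip [0.5867 0.1494 0.085 ] zax [ 0.0039  0.0035 -1.    ] yax [0.0508 0.9987 0.0037] F [-2.3  1.   5.3] op -0.0001
shift mm [ 2.6 -2.1  1. ] turn [0.004 0.004 0.001]
t: 9.63
tool_pos: [0.586, 0.1489, 0.2591]
tool_rot: [0.08, 3.138, 0.005]
contact_force: [-2.9, 0.5, 4.1]
opening: -0.0
t 9.63 tcp [0.586  0.1489 0.2591] tip [0.5864 0.1494 0.0861] zax [ 0.0027  0.0033 -1.    ] yax [0.0507 0.9987 0.0034] F [-2.9  0.5  4.1] op -0.0
side thumb_bar [([0.5837, 0.1467, 0.0721], 0.51)]
side dial_axis [([0.6416, 0.1461, 0.1054], 0.68)]
side slider_grip [([0.5831, -0.0006, 0.1209], 0.44)]
side size_mark4 [([0.5726, -0.4069, 0.0007], 0.55), ([0.5851, 0.1478, 0.0739], 0.47)]
side spool_red [([0.6621, 0.339, -0.002], 0.76), ([0.5816, -0.0016, 0.1245], 0.44)]
side holder_sticks [([0.5468, 0.4148, -0.0001], 0.56)]
side holder_pens [([0.3745, 0.4623, 0.0002], 0.74)]
325 173
top thumb_bar []
top dial_axis [([0.6397, 0.1442, 0.0997], 0.78)]
top slider_grip [([0.5798, -0.0008, 0.1264], 0.53)]
top size_mark4 [([0.6068, -0.0075, 0.1121], 0.6)]
top spool_red [([0.6621, 0.3395, -0.0], 0.74)]
top holder_sticks [([0.551, 0.4168, 0.0011], 0.65)]
top holder_pens [([0.3726, 0.4568, 0.0009], 0.62)]
282 169
```

View pics/side4.png

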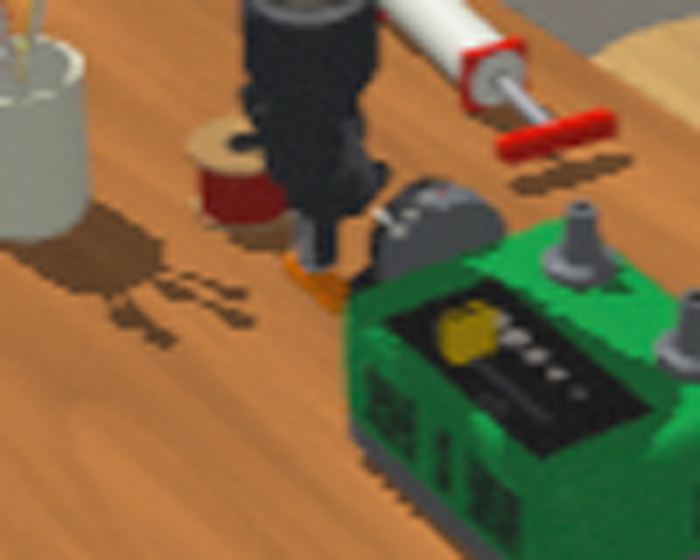

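```bash
python3 -m crank '[[0,0,0,0,0,3,1],[0,0,0,0,0,3,1]]'; python3 st.py
python3 - <<'E'
from station import eyes,spotter
for i in range(4): p=eyes.get_image("side")
print([(x["centre"],x["confidence"]) for x in spotter.mark_of("thumb_bar",p)[:2]])
E
python3 st.py
```

```text
t: 10.6
tool_pos: [0.5868, 0.1489, 0.2546]
tool_rot: [0.079, 3.135, 0.005]
contact_force: [-5.7, 0.1, 18.3]
opening: 0.0002
t 10.6 tcp [0.5868 0.1489 0.2546] tip [0.5878 0.1494 0.0816] zax [ 0.0058  0.0031 -1.    ] yax [0.0505 0.9987 0.0034] F [-5.7  0.1 18.3] op 0.0002
[([0.5878, 0.1461, 0.0704], 0.47)]
t 10.85 tcp [0.5868 0.1488 0.2549] tip [0.5877 0.1494 0.0819] zax [ 0.0055  0.0032 -1.    ] yax [0.0507 0.9987 0.0034] F [-3.4 -0.7  8.3] op 0.0003
```

```bash
python3 -c "
from station import ctrl
print(ctrl.finish_job())"; python3 st.py
```

```text
the job is handed in; nothing more can be done
None
the job is handed in; nothing more can be done
```

The size slider is at the fourth circle, and the flow lever is held down at full flow by the shut fingertips. I handed the job in at about 10.9 s on the robot's clock; the system gives no verdict.

- **Slider:** I gripped the yellow slider, moved it about 55 mm along the pump and let go. In the top picture and by my own measurement it sat about 1 mm from level with the circle (the limit is 6 mm). The networks' positions for the slider were mostly within 3 mm. In the last check, the top camera's were about 5 mm apart (other readings of that circle were 3–4 mm nearer), and they missed the slider in several earlier top pictures.
- **Lever:** I pressed the orange bar straight down past the first two clicks to the third. The fingertips ended at 82 mm height. By the lever's geometry that is about 0.94 rad, so it is past the third click and against the stop. There was a brief 18 N peak as it reached the stop, then a steady 8 N over the next 0.25 s. The network put the bar at 70 mm high, which agrees.
- **Other objects:** The red spool and both holders read within 4 mm or so of where they started. I didn't measure the tray, tying tool and gold spool again at the end, but the arm stayed well away from them.

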